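# Snap the cover onto a repaired laptop charger

### The job

The repaired laptop charger is open in the work holder: fetch its upper case half (of the two black covers, the one as long and as wide as the charger), set it squarely on the lower half and press it down until both end clips snap and it sits fully home all round. Do not let up after the click: your program finishes with the gripper still pushing the cover down firmly, roughly as hard as the clips needed. Leave everything else on the bench where it is.

Things in the scene. Friction and masses are not known exactly. Their poses are not given: they have to be found in the camera images.
- cover: Upper half of the charger case: a black plastic shell, 104 mm long (its x) by 50 mm wide (its y) by 26 mm tall, about 60 g, flat top with grey inlay, open underside with 3 mm walls, lying open side down. Origin: centre of its underside (rim). z up. It fits either way round (half a turn about z makes no difference). Inside each short end wall is a bead that the clips snap over.
- cover_mid (a point): Centre of that cover, half-way up: 13 mm above its rim and 13 mm below its flat top; axes as the cover's. It is meant to be grasped across its 50 mm width.
- case: Fixed work holder (aluminium plate 150 mm along x, 80 mm along y, 8 mm thick, with a jaw at each x end up to 20 mm) with the open lower half of the charger in it: a black tray 104 mm (x) by 50 mm (y), its wall top 30 mm above the bench, circuit parts inside. Origin: on the bench, centre of the plate; z up. Tapered ribs inside the wall (rising to 50 mm above the bench) centre a cover that is set down up to about 4 mm off, ending with 1 to 1.5 mm of play.
- case_seat (a point): Centre of the lower half at the height of its wall top (30 mm above the bench); axes as the case's. When the cover is home its rim lies on this wall top: cover_mid is then 13 mm above this point, x axes parallel, and the cover's flat top is 26 mm above it (56 mm above the bench). Merely set down, the cover stands about 8 to 9 mm higher, on the clips.
- clip_a (a joint): Sprung clip nose inside the lower half's +x end: 0 at rest (out), grows to 2 or 3 mm (0.002 to 0.003 m) as the cover's bead forces it inward, and springs back to 0 when that end snaps. Slide, m.
- clip_b (a joint): The same at the -x end. Pressed in the middle of its top, the cover resists with a peak of about 6 to 12 N (up to 25 N if pressed 15 mm off the middle), then the force suddenly drops, 2 to 5 mm below first touch; often the ends snap one after the other, each with its own peak and drop. After that it rises again only when the rim meets the rigid wall top.
- longcover_mid (a point): Loose, lying or standing on the bench, not to be disturbed: a cover of another charger, also black with grey inlay, open side down, but 136 by 62 by 20 mm. The point is its centre, 10 mm above its rim.
- longcover: The body of that other cover; origin at the centre of its rim.
- driver: Loose, lying or standing on the bench, not to be disturbed: a screwdriver about 150 mm long with grey handle; x along it.
- driver2: Loose, lying or standing on the bench, not to be disturbed: a second, shorter screwdriver, about 130 mm.
- dish: Loose, lying or standing on the bench, not to be disturbed: a small white dish of screws, 76 mm across, 20 mm tall.
- fan: Loose, lying or standing on the bench, not to be disturbed: a flat square black cooling fan, 52 by 52 by 12 mm.
- bottle: Loose, lying or standing on the bench, not to be disturbed: a small white bottle, 32 mm across, 60 mm tall, standing.
- cutters: Loose, lying or standing on the bench, not to be disturbed: side cutters with black grips, about 120 mm long, 12 mm high.

How it is judged:
On the way, in this order (a step that is already met when the one before it is completed fails the run):
1. the cover is lifted clear of the bench (height (world z) of cover_mid above 0.055 m and contact force between the fingers and cover above 0.3 N), for 0.1 s.
2. the cover stands squarely on the lower half, not yet snapped (z of cover_mid in the frame of case_seat between 0.016 and 0.028 m and horizontal distance between cover_mid and case_seat below 0.008 m).
3. the cover has snapped home and is pressed down (z of cover_mid in the frame of case_seat between 0.01 and 0.015 m and horizontal distance between cover_mid and case_seat below 0.004 m and angle between cover_mid's own z axis and vertical below 0.05 rad and angle between the x axis of cover_mid and the x axis of case_seat, either way round below 0.08 rad and contact force between the fingers and cover above 4 N and contact force between cover and case above 4 N), for 0.3 s.
At the end, for the whole second after the job is handed in: The cover is home on the lower half (within 4 mm sideways, 2 mm of full depth, 0.05 rad of level, 0.08 rad of parallel), both clips have sprung back (below 1.2 mm), and the fingers still push it onto the lower half with over 4 N through the last second (all of step 3 and value of joint each of clip_a, clip_b below 0.0012 m); the arm keeps its last pose, push and grip.
It fails at once if the other cover is shifted by more than 30 mm (distance of longcover_mid from where it was at the start of the episode above 0.03 m).
It fails at once if a tool, the fan, the dish or the bottle is shifted by more than 30 mm (distance of any of driver, driver2, dish, fan, bottle, cutters from where it was at the start of the episode above 0.03 m).
It also fails if it takes over 51 s, if anything falls off the work surface, if the arm or the gripper's body presses on something with over 40 N, if the wrist force passes 120 N, or if a joint passes its speed limit or range.

### The arm

A 6-joint arm with a two-finger parallel gripper is mounted at the origin on the work surface. World frame = base frame: x ahead of the robot, y to its left, z up, the work surface at z = 0. Lengths are in m, angles in rad, forces in N, time in s.
With the tool pointing down it reaches from about 0.375 to 0.975 m from the base axis. Payload 3.8 kg.
Tool frame: the origin (TCP) lies on the centre line of the jaws, within the pads' length; the fingertips stand 25 mm ahead of it and the grasp point (between the pads) lies 6 mm ahead of it; z points along the fingers, y is the direction in which the jaws open and shut (so a half turn about z gives the same grasp; the last joint's range is limited). The gripper opens to 85 mm and grips with 20 to 120 N. Pads are 22 mm wide; open, the fingers measure 114 mm over their backs; the gripper's body (76 mm by 85 mm) begins 54 mm behind the grasp point. The pads swing forward as they close: fully open they stand 13 mm farther back than shut.
Start: joints at [-1.306, 0.264, 1.604, -0, 1.274, -0.037], TCP at [0.201, -0.644, 0.256] pointing down, gripper open.
Joint ranges: [-2.63, 2.63], [-0.94, 2.18], [0.31, 2.57], [-1.31, 4.45], [0, 2.66], [-2.55, 2.55]. Speed limits (rad/s): [2.57, 2.57, 3.14, 3.14, 3.14, 3.14].

### API

Orientations are given as a rotation vector (axis times angle).
In Python, from workcell import bot gives the robot as it stands.
- The arm moves only by the tool servo_tool, never from a script. Its argument "moves" is a list of rows, each a list of 3 entries, a list of its own where there are three numbers: the closure in counts, from 0 (fully open) to 255 (shut), then the shift along the tool's x, y, z in m, then the turn about the tool's z in rad. A call has exactly 8 rows; each row shifts and turns the pose as measured when the row begins, along the tool's axes as they then stand; what a row does not reach is not made up. A row lasts 1/12 s, in which the tool goes at most 41.7 mm and 7.16 degrees, less where a joint would pass 70% of its speed; a pose out of reach is approached as far as the arm can. A call is refused whole if a number of a shift passes 0.0417 or a number of a turn 0.125, either way. A call with a gripper value outside its range is refused whole. The fingers move at their own pace and stop on an object; "newtons" is the grip in N (left out, the last holds). Time passes only in rows, so rows that do not move let the fingers close, or fill a call up. It gives the time, the measured TCP pose, the force and the opening at its end, in the units of the state.
- bot.read_state(): the state, without advancing time (a new reading comes with each control period).
- bot.read_camera(name): name is "scene" or "top" or "wrist"; returns a dict with "pixels" (400x640x3 uint8, red, green, blue), "depth" (400x640 float32, m along the optical axis (not along the pixel's ray), 0 where there is no reading), "intrinsics" (3x3 intrinsics, pixels), "R" (3x3) and "t" (3): a world point X has camera coordinates R X + t. Camera axes: x right, y down, z forward; pixel columns grow to the right and rows downward; lengths in m; the calibration is good to about 2 mm. A picture is of the moment at which its call begins.
- bot.finish_job(): hands the job in, once; it reports no verdict.
The state is a dict: "time": time; "q": joint angles; "joint_vel": joint speeds; "joint_torque": joint torques, N m; "tool_pos": TCP position; "tcp_rot": TCP orientation; "wrist_force": force on the tool from outside, world axes, zero at the start; "torque": the same for the moment, N m; "width": opening from 0.0 (shut) to 1.0 (fully open).
Only numpy, scipy, OpenCV 4.12 (cv2) and the standard library are available. Lean on these libraries where they do the work, as an engineer would, in place of code of your own. Each camera call takes 0.05 s, during which the arm holds its last target.

## Working session

There is one attempt and no reset: what is moved stays moved. The work goes in short steps, Python scripts to look and compute and a tool call to move; the robot and the scene stay as the last step left them, time stands still between calls to the robot, and variables do not carry over. Pictures are saved under pics/ and viewed, and the job is handed in when it is done.

Besides the shell and the picture viewer there is one more tool, called as name([rows], argument=value, ...), one row to a line, values as JSON. servo_tool: Moves the arm, as the interface text tells. Its arguments: {"type":"object","properties":{"moves":{"type":"array","items":{"type":"array"}},"newtons":{"type":"number"}},"required":["moves"]}

```bash
mkdir -p pics; cat > h.py <<'E'
import numpy as np, cv2
from workcell import bot
def save(n,im): cv2.imwrite('pics/'+n+'.png',cv2.cvtColor(im,cv2.COLOR_RGB2BGR))
def pts(c):
    d=c['depth'];K=c['intrinsics'];v,u=np.indices(d.shape)
    P=np.stack([(u-K[0,2])/K[0,0]*d,(v-K[1,2])/K[1,1]*d,d],-1)
    W=(P-c['t'])@c['R']
    W[d==0]=np.nan
    return W
E
python3 - <<'E'
from h import *
s=bot.read_state();print(s)
for n in('top','scene','wrist'):
    c=bot.read_camera(n);save(n+'0',c['pixels']);np.savez(n+'0.npz',**c);print(n,c['intrinsics'].tolist(),(-c['R'].T@c['t']),c['R'].tolist())
E
```

```text
{'time': 0.0, 'q': array([-1.30590105e+00,  2.64775010e-01,  1.60538121e+00,  1.89347843e-05,
        1.27370769e+00, -3.69194947e-02]), 'joint_vel': array([ 9.49712695e-05, -1.92728443e-03, -6.13265988e-04,  4.89245923e-04,
       -2.00010646e-03,  1.31233649e-03]), 'joint_torque': array([-1.46160266e-03, -5.15122890e+01, -3.67316937e+01, -1.89162365e-04,
        1.30520290e-02, -1.19230100e-05]), 'tool_pos': array([ 0.20045896, -0.64383427,  0.25494335]), 'tcp_rot': array([-3.10365707e+00, -4.71943990e-01,  3.77275564e-04]), 'wrist_force': array([-0.12231783, -0.07292902,  0.73558046]), 'torque': array([ 0.01391425,  0.04566632, -0.01397247]), 'width': 1.004857078046789}
top [[433.0171921278386, 0.0, 320.1670198847711], [0.0, 433.0171921278386, 196.66911043601021], [0.0, 0.0, 1.0]] [0.40793758 0.0743815  1.1008257 ] [[-0.023880610380407338, -0.9997136339502113, -0.0015383568901850076], [-0.9835249856684926, 0.02376966150621772, -0.17920269461609933], [0.17918794327088616, -0.0027664572908739295, -0.9838109715287826]]
scene [[450.03232462955293, 0.0, 320.6161879258262], [0.0, 450.03232462955293, 195.73391875246335], [0.0, 0.0, 1.0]] [1.22090802 0.33333168 0.82748126] [[-0.3677190824282065, 0.9298183020738424, -0.014852661265749433], [0.7005439603392196, 0.2664725689936934, -0.6619898259083317], [-0.611572429112366, -0.2538312335045048, -0.7493656442933463]]
wrist [[302.2089803260323, 0.0, 314.10507049734804], [0.0, 302.2089803260323, 195.39020593713653], [0.0, 0.0, 1.0]] [ 0.27073277 -0.62242132  0.37287609] [[0.2978524978275463, -0.9546115642827047, -0.000806768628928433], [-0.9144206135378713, -0.28555478513986515, 0.2868682732906346], [-0.2740781477515422, -0.08470670588244282, -0.9579696983222543]]
```

View pics/top0.png

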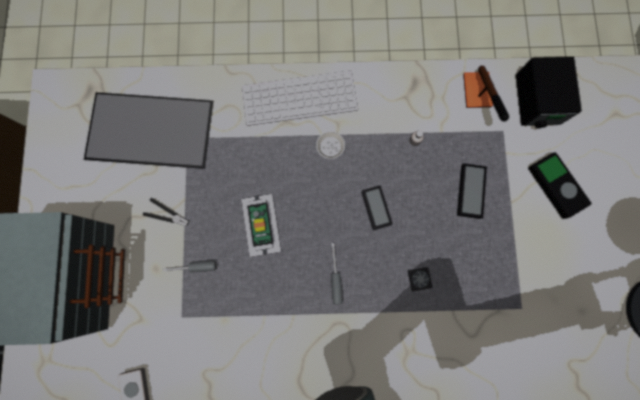

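View pics/scene0.png

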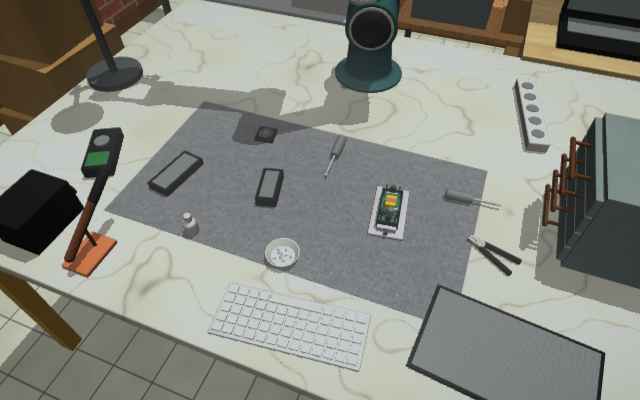

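View pics/wrist0.png

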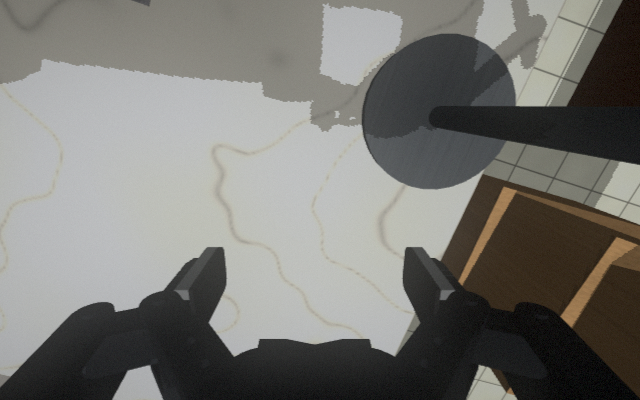

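The top view shows the target cover at about (377,207), the long cover at (472,190) and the case at (261,225). The scene view has the same three at (269,187), (176,172) and (390,211). Next I measure them.

```bash
cat > m.py <<'E'
from h import *
def load(n): return dict(np.load(n+'.npz'))
def ray(c,uv,z):
    uv=np.atleast_2d(uv).astype(float)
    d=np.c_[(uv-[c['intrinsics'][0,2],c['intrinsics'][1,2]])/c['intrinsics'][0,0],np.ones(len(uv))]@c['R']
    o=-c['R'].T@c['t']
    return o+d*((z-o[2])/d[:,2])[:,None]
def rect(W,m):
    P=W[m][:,:2];P=P[~np.isnan(P).any(1)]
    r=cv2.minAreaRect((P*1000).astype(np.float32));return r,len(P)
E
python3 - <<'E'
from m import *
for n,boxes in(('top0',{'cover':(355,180,398,235),'long':(450,155,495,225),'case':(235,185,290,265)}),('scene0',{'cover':(245,155,295,215),'long':(140,145,210,200),'case':(360,175,420,245)})):
    c=load(n);W=pts(c)
    for k,(a,b,e,f) in boxes.items():
        m=np.zeros(W.shape[:2],bool);m[b:f,a:e]=1
        z=W[...,2]; zz=z[m]
        print(n,k,'z pct',np.nanpercentile(zz,[5,50,75,90,95,99]).round(4))
        for lo,hi in((.018,.032),(.012,.03),(.004,.012)) if k!='case' else ((.004,.014),(.025,.06)):
            mm=m&(z>lo)&(z<hi)
            if mm.sum()>20: print(lo,hi,rect(W,mm), np.nanmean(W[mm],0).round(4))
E
```

```text
top0 cover z pct [-0.0027  0.002   0.0244  0.0268  0.0278  0.0298]
0.018 0.032 (((574.9989013671875, -71.30433654785156), (104.28482818603516, 50.819908142089844), 14.571093559265137), 826) [ 0.5743 -0.071   0.0256]
0.012 0.03 (((574.9174194335938, -71.130615234375), (104.1928939819336, 51.177425384521484), 14.785069465637207), 831) [ 0.5738 -0.0707  0.0252]
0.004 0.012 (((579.3634643554688, -70.76019287109375), (106.6366195678711, 137.55332946777344), 88.6828384399414), 63) [ 0.571  -0.0632  0.0056]
top0 long z pct [-0.0027  0.0028  0.0189  0.0207  0.0217  0.0234]
0.018 0.032 (((613.520263671875, -317.3455505371094), (62.72043991088867, 136.53286743164062), 80.56246948242188), 968) [ 0.6132 -0.3171  0.0203]
0.012 0.03 (((613.2933349609375, -317.65478515625), (63.591712951660156, 137.1472930908203), 80.33795928955078), 1320) [ 0.6124 -0.3169  0.0193]
0.004 0.012 (((618.263916015625, -321.2331237792969), (112.76774597167969, 181.59176635742188), 88.422119140625), 112) [ 0.6093 -0.2998  0.0069]
top0 case z pct [-0.0022  0.0029  0.0108  0.0272  0.0379  0.0451]
0.004 0.014 (((540.8817749
[... 924 characters left out ...]
 81.08711242675781), 903) [ 0.6152 -0.3183  0.0205]
0.012 0.03 (((611.7172241210938, -318.4625549316406), (67.392822265625, 141.02159118652344), 81.66549682617188), 1058) [ 0.6161 -0.316   0.0198]
0.004 0.012 (((600.0545654296875, -323.59820556640625), (195.94039916992188, 192.0040283203125), 20.330080032348633), 201) [ 0.6178 -0.3034  0.0069]
scene0 case z pct [-0.0012  0.0026  0.0099  0.0299  0.0394  0.0454]
0.004 0.014 (((522.9995727539062, 220.98306274414062), (214.24583435058594, 139.32925415039062), 19.165855407714844), 836) [0.5516 0.2259 0.0079]
0.025 0.06 (((538.4427490234375, 222.9698028564453), (107.25669860839844, 49.9694709777832), 8.149251937866211), 654) [0.5441 0.224  0.0346]
```

Sizes and heights match: cover at (0.575, -0.071), yaw 14.6°, top at 26 mm, and case at (0.539, 0.223), yaw 8.2°. I'll write a helper that works out tool-frame deltas, then start the approach.

```bash
cat > d.py <<'E'
import sys
from h import *
from scipy.spatial.transform import Rotation as Ro
x,y,z,yaw=map(float,sys.argv[1:5])
s=bot.read_state();R=Ro.from_rotvec(s['tcp_rot']).as_matrix()
print('t',round(s['time'],2),'pos',s['tool_pos'].round(4),'F',s['wrist_force'].round(1),'M',s['torque'].round(2),'w',round(s['width'],3),'q',s['q'].round(2))
yw=np.arctan2(R[1,0],R[0,0]);e=(np.radians(yaw)-yw+np.pi/2)%np.pi-np.pi/2
print('yaw',np.degrees(yw).round(2),'tilt',np.degrees(np.arccos(-R[2,2])).round(2),'tool delta',(R.T@(np.array([x,y,z])-s['tool_pos'])).round(4),'turn',round(-e,4))
E
python3 d.py .5745 -.0714 .12 14.6
```

```text
t 0.15 pos [ 0.2005 -0.644   0.2552] F [ 0.6 -0.  -0.3] M [-0.04 -0.01  0.04] w 0.996 q [-1.31  0.26  1.61 -0.    1.27 -0.04]
yaw 17.29 tilt 0.1 tool delta [ 0.5273 -0.4353  0.136 ] turn 0.047
```

servo_tool([
  [0,[0.031,-0.0256,0],0.006],
  [0,[0.031,-0.0256,0],0.006],
  [0,[0.031,-0.0256,0],0.006],
  [0,[0.031,-0.0256,0],0.006],
  [0,[0.031,-0.0256,0],0.006],
  [0,[0.031,-0.0256,0],0.006],
  [0,[0.031,-0.0256,0],0.006],
  [0,[0.031,-0.0256,0],0.006],
], newtons=60)

```text
time: 0.82
tool_pos: [0.3822, -0.3751, 0.25]
tcp_rot: [-3.115, -0.372, 0.006]
wrist_force: [1.1, -0.3, -0.3]
width: 0.999
```

```bash
python3 d.py .5745 -.0714 .12 14.6
```

```text
t 0.82 pos [ 0.3822 -0.3751  0.25  ] F [ 1.1 -0.3 -0.3] M [ 0.05  0.03 -0.01] w 0.999 q [-0.82  0.01  1.91 -0.    1.23  0.51]
yaw 13.6 tilt 0.33 tool delta [ 0.2588 -0.2494  0.1302] turn -0.0174
```

servo_tool([
  [0,[0.028,-0.027,0.01],-0.002],
  [0,[0.028,-0.027,0.01],-0.002],
  [0,[0.028,-0.027,0.01],-0.002],
  [0,[0.028,-0.027,0.01],-0.002],
  [0,[0.028,-0.027,0.01],-0.002],
  [0,[0.028,-0.027,0.01],-0.002],
  [0,[0.028,-0.027,0.01],-0.002],
  [0,[0.028,-0.027,0.01],-0.002],
])

```text
time: 1.48
tool_pos: [0.5523, -0.0998, 0.1706]
tcp_rot: [3.115, 0.397, 0.003]
wrist_force: [0.5, 0.0, -0.6]
width: 1.0
```

```bash
python3 d.py .5745 -.0714 .12 14.6
```

```text
t 1.48 pos [ 0.5523 -0.0998  0.1706] F [ 0.5  0.  -0.6] M [ 0.01 -0.05 -0.02] w 1.0 q [-0.22  0.12  1.94 -0.    1.08  1.1 ]
yaw 14.51 tilt 0.14 tool delta [ 0.0285 -0.0221  0.0506] turn -0.0015
```

servo_tool([
  [0,[0.014,-0.011,0.013],0],
  [0,[0.014,-0.011,0.013],0],
  [0,[0.005,-0.005,0.02],0],
  [0,[0,0,0.01],0],
  [0,[0,0,0],0],
  [0,[0,0,0],0],
  [0,[0,0,0],0],
  [0,[0,0,0],0],
])

```text
time: 2.15
tool_pos: [0.5794, -0.0557, 0.1097]
tcp_rot: [-3.113, -0.412, 0.002]
wrist_force: [-0.1, 0.1, 0.6]
width: 0.996
```

```bash
python3 d.py .5745 -.0714 .12 14.6;python3 - <<'E'
from m import *
for n in('wrist','top'):
    c=bot.read_camera(n);save(n+'1',c['pixels']);np.savez(n+'1.npz',**c)
    W=pts(c);z=W[...,2]
    m=(z>.018)&(z<.032)&(abs(W[...,0]-.575)<.09)&(abs(W[...,1]+.071)<.07)
    print(n,m.sum(),rect(W,m))
E
```

```text
t 2.15 pos [ 0.5794 -0.0557  0.1097] F [-0.1  0.1  0.6] M [-0.02  0.   -0.  ] w 0.996 q [-0.14  0.22  1.94  0.    0.98  1.17]
yaw 15.07 tilt 0.12 tool delta [-0.0088  0.0139 -0.0103] turn 0.0082
wrist 9577 (((574.5282592773438, -72.27256774902344), (104.68318939208984, 50.15373611450195), 14.511919021606445), 9577)
top 251 (((575.279296875, -73.45881652832031), (107.69750213623047, 40.89934158325195), 21.652864456176758), 251)
```

View pics/wrist1.png

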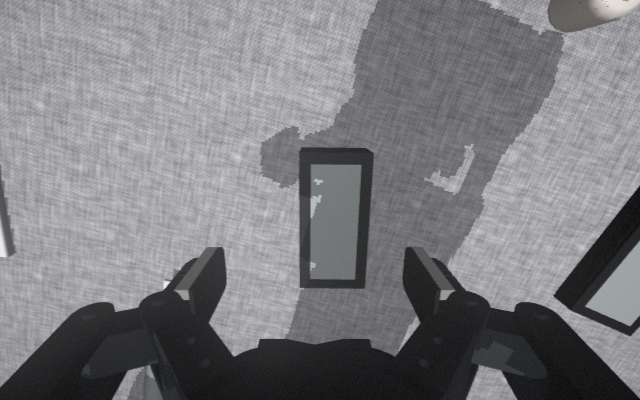

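The wrist view shows the cover at about (335,218) between the open fingers, slightly to the right. It measures 104.7×50.2 mm at (0.5745, -0.0723), which agrees with the earlier views. I'll centre on it.

servo_tool([
  [0,[-0.007,0.011,0.005],0.004],
  [0,[-0.002,0.003,0.01],0.002],
  [0,[0,0,0.012],0],
  [0,[0,0,0.012],0],
  [0,[0,0,0.006],0],
  [0,[0,0,0.002],0],
  [0,[0,0,0],0],
  [0,[0,0,0],0],
])

```text
time: 2.92
tool_pos: [0.574, -0.0755, 0.0592]
tcp_rot: [-3.116, -0.396, -0.002]
wrist_force: [-0.4, 0.0, 0.1]
width: 0.999
```

```bash
python3 d.py .5747 -.0718 .027 14.5
```

```text
t 2.92 pos [ 0.574  -0.0755  0.0592] F [-0.4  0.   0.1] M [ 0.02  0.04 -0.02] w 0.999 q [-0.17  0.28  1.98  0.    0.88  1.14]
yaw 14.47 tilt 0.07 tool delta [ 0.0016 -0.0034  0.0323] turn -0.0005
```

servo_tool([
  [0,[0.001,-0.003,0.003],0],
  [0,[0,0,0.008],0],
  [0,[0,0,0.009],0],
  [0,[0,0,0.007],0],
  [0,[0,0,0.001],0],
  [0,[0,0,0],0],
  [0,[0,0,0],0],
  [0,[0,0,0],0],
])

```text
time: 3.58
tool_pos: [0.575, -0.071, 0.0285]
tcp_rot: [-3.116, -0.398, -0.003]
wrist_force: [0.0, -0.9, -0.4]
width: 1.001
```

```bash
python3 d.py .5747 -.0718 .027 14.5
```

```text
t 3.58 pos [ 0.575  -0.071   0.0285] F [ 0.  -0.9 -0.4] M [-0.01 -0.    0.04] w 1.001 q [-0.17  0.33  1.99  0.    0.82  1.15]
yaw 14.56 tilt 0.11 tool delta [-0.0005  0.0007  0.0015] turn 0.001
```

servo_tool([
  [255,[0,0,0.001],0],
  [255,[0,0,0],0],
  [255,[0,0,0],0],
  [255,[0,0,0],0],
  [255,[0,0,0],0],
  [255,[0,0,0],0],
  [255,[0,0,0],0],
  [255,[0,0,0],0],
], newtons=60)

```text
time: 4.25
tool_pos: [0.5764, -0.0714, 0.0293]
tcp_rot: [3.116, 0.397, 0.008]
wrist_force: [0.7, 0.0, -0.9]
width: 0.572
```

```bash
python3 d.py .5747 -.0718 .027 14.5
```

```text
t 4.25 pos [ 0.5764 -0.0714  0.0293] F [ 0.7  0.  -0.9] M [-0.   -0.06 -0.  ] w 0.572 q [-0.17  0.33  1.99  0.    0.82  1.15]
yaw 14.54 tilt 0.3 tool delta [-0.0018 -0.0001  0.0023] turn 0.0007
```

servo_tool([
  [255,[0,0,-0.005],0],
  [255,[0,0,-0.015],0],
  [255,[0,0,-0.02],0],
  [255,[0,0,-0.02],0],
  [255,[0,0,-0.02],0],
  [255,[0,0,-0.01],0],
  [255,[0,0,0],0],
  [255,[0,0,0],0],
])

```text
time: 4.92
tool_pos: [0.5734, -0.071, 0.1217]
tcp_rot: [-3.115, -0.397, 0.001]
wrist_force: [-0.0, 1.3, -1.2]
width: 0.57
```

```bash
python3 d.py .5387 .2231 .130 8.2;python3 - <<'E'
from m import *
c=bot.read_camera('wrist');save('wrist2',c['pixels']);np.savez('wrist2.npz',**c)
E
```

```text
t 4.92 pos [ 0.5734 -0.071   0.1217] F [-0.   1.3 -1.2] M [-0.01 -0.03  0.04] w 0.57 q [-0.17  0.2   1.94  0.    1.    1.15]
yaw 14.54 tilt 0.07 tool delta [ 0.0402 -0.2934 -0.008 ] turn 0.1106
```

View pics/wrist2.png

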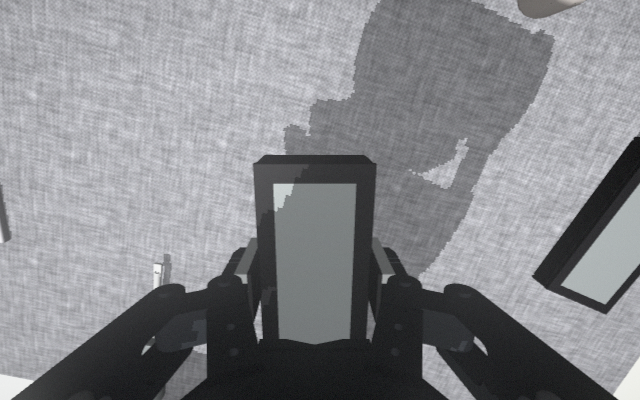

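The cover is held squarely, with its front edge at row 155 between the pads at columns 255–375. Next is the transfer. Row order per the tool delta: y -0.293, x +0.04, turn +0.11.

servo_tool([
  [255,[0.004,-0.03,-0.002],0.014],
  [255,[0.004,-0.038,-0.001],0.014],
  [255,[0.003,-0.038,0],0.014],
  [255,[0.002,-0.038,0],0.014],
  [255,[0.001,-0.038,0],0.014],
  [255,[0,-0.038,0],0.014],
  [255,[0,-0.02,0],0.01],
  [255,[0,0,0],0],
])

```text
time: 5.63
tool_pos: [0.5305, 0.1728, 0.1136]
tcp_rot: [3.132, 0.23, -0.023]
wrist_force: [-0.0, -0.4, -0.7]
width: 0.572
```

```bash
python3 d.py .5387 .2231 .130 8.2;python3 - <<'E'
from m import *
from scipy.spatial.transform import Rotation as Ro
c=bot.read_camera('wrist');save('wrist3',c['pixels']);np.savez('wrist3.npz',**c)
s=bot.read_state();R=Ro.from_rotvec(s['tcp_rot']).as_matrix()
T=(pts(c)-s['tool_pos'])@R
z=T[...,2]
m=(abs(T[...,1])<.03)&(T[...,0]<.08)&(T[...,0]>-.05)&(z>-.01)&(z<.012)
print(m.sum(),np.nanmedian(z[m]),rect(T,m))
n,l,st,_=cv2.connectedComponentsWithStats(m.astype(np.uint8));print(st[1:][st[1:,4]>50])
print([ (T[...,0][m&(abs(T[...,1]-y)<.002)].max()*1000).round(1) for y in(-.02,-.01,0,.01,.02)], np.nanmin(T[...,1][m&(T[...,0]>.02)]),np.nanmax(T[...,1][m&(T[...,0]>.02)]))
W=pts(c);zz=W[...,2];k=(zz>.025)&(zz<.06)&(abs(W[...,0]-.54)<.08)&(abs(W[...,1]-.22)<.05);print(k.sum(),rect(W,k))
E
```

```text
t 5.63 pos [0.5305 0.1728 0.1136] F [-0.  -0.4 -0.7] M [ 0.03 -0.03 -0.03] w 0.572 q [0.27 0.18 1.98 0.   0.99 1.69]
yaw 8.42 tilt 0.83 tool delta [ 0.0153 -0.0486 -0.0166] turn 0.0038
21412 0.0017095555867081306 (((6.952289581298828, -0.019338607788085938), (89.02657318115234, 59.98598861694336), 0.28307589888572693), 21412)
[[  243   160   149   184 21412]]
[np.float64(51.4), np.float64(51.4), np.float64(51.4), np.float64(51.3), np.float64(51.3)] -0.025998717573157727 0.02434031769870856
6292 (((539.2046508789062, 222.67153930664062), (103.97935485839844, 49.86759567260742), 8.092452049255371), 6292)
```

View pics/wrist3.png

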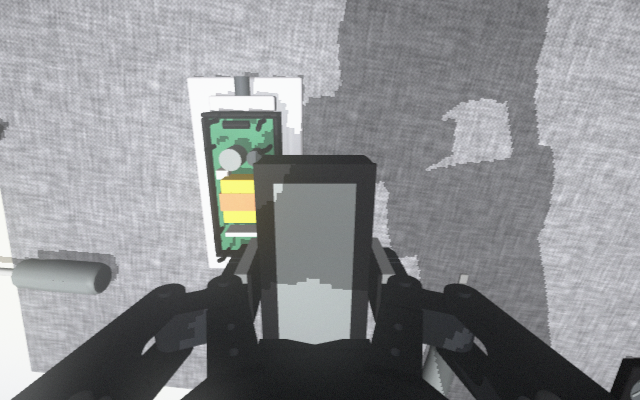

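The held cover is centred within about 1 mm of the TCP and its top is 1.7 mm ahead of the TCP. The case reads (0.539, 0.223), yaw 8.1°, visible at about (243,180). I'll line up above it.

servo_tool([
  [255,[0.006,-0.02,0],0.002],
  [255,[0.006,-0.015,0],0.001],
  [255,[0.003,-0.006,0],0],
  [255,[0,0,0],0],
  [255,[0,0,0],0],
  [255,[0,0,0],0],
  [255,[0,0,0],0],
  [255,[0,0,0],0],
])

```text
time: 6.35
tool_pos: [0.5384, 0.2085, 0.1077]
tcp_rot: [3.126, 0.223, -0.037]
wrist_force: [-1.0, 0.2, -1.2]
width: 0.569
```

```bash
python3 d.py .540 .2229 .1 8.15
```

```text
t 6.35 pos [0.5384 0.2085 0.1077] F [-1.   0.2 -1.2] M [ 0.07 -0.   -0.  ] w 0.569 q [ 0.33  0.23  1.94 -0.    1.    1.76]
yaw 8.17 tilt 1.43 tool delta [ 0.0038 -0.0141  0.0075] turn 0.0003
```

servo_tool([
  [255,[0.001,-0.005,0],0],
  [255,[0.001,-0.005,0],0],
  [255,[0.001,-0.003,0],0],
  [255,[0,0,-0.004],0],
  [255,[0,0,-0.004],0],
  [255,[0,0,-0.004],0],
  [255,[0,0,0],0],
  [255,[0,0,0],0],
])

```text
time: 7.02
tool_pos: [0.5403, 0.2223, 0.1217]
tcp_rot: [3.126, 0.221, -0.035]
wrist_force: [0.0, -0.1, -0.7]
width: 0.572
```

```bash
python3 d.py .540 .2229 .1 8.15; python3 -c "
from h import *
for i in range(3):
    s=bot.read_state();print(s['q'][1:3].sum()+s['q'][4]-np.pi,s['q'][3],s['tcp_rot'],s['tool_pos']);bot.read_camera('top')
"
```

```text
t 7.02 pos [0.5403 0.2223 0.1217] F [ 0.  -0.1 -0.7] M [-0.02  0.01 -0.01] w 0.572 q [ 0.35  0.23  1.91 -0.    1.03  1.78]
yaw 8.1 tilt 1.36 tool delta [ 0.0003 -0.0008  0.0217] turn -0.001
0.023753076590282696 -0.001515448133661823 [ 3.12581191  0.22130214 -0.0352347 ] [0.54029543 0.22230642 0.12174889]
0.023299582752695613 -0.0015474400873002787 [ 3.12592304  0.22124409 -0.03454121] [0.54049997 0.22233411 0.121896  ]
0.02359487891908696 -0.0015037012587479624 [ 3.12588604  0.22106455 -0.03500207] [0.54038755 0.22225848 0.12168136]
```

servo_tool([
  [255,[0,0,0.005],0],
  [255,[0,0,0.008],0],
  [255,[0,0,0.008],0],
  [255,[0,0,0.008],0],
  [255,[0,0,0.005],0],
  [255,[0,0,0.003],0],
  [255,[0,0,0],0],
  [255,[0,0,0],0],
])

```text
time: 7.83
tool_pos: [0.5375, 0.2208, 0.0777]
tcp_rot: [3.124, 0.22, -0.042]
wrist_force: [0.8, 0.7, 0.4]
width: 0.571
```

```bash
python3 d.py .540 .2229 .068 8.15; python3 - <<'E'
from m import *
for n in('wrist','scene'):
    c=bot.read_camera(n);save(n+'4',c['pixels']);np.savez(n+'4.npz',**c)
E
```

```text
t 7.83 pos [0.5375 0.2208 0.0777] F [0.8 0.7 0.4] M [ 0.03 -0.24 -0.  ] w 0.571 q [ 0.35  0.28  1.94 -0.    0.95  1.78]
yaw 8.06 tilt 1.64 tool delta [ 0.003  -0.0018  0.0096] turn -0.0015
```

View pics/scene4.png

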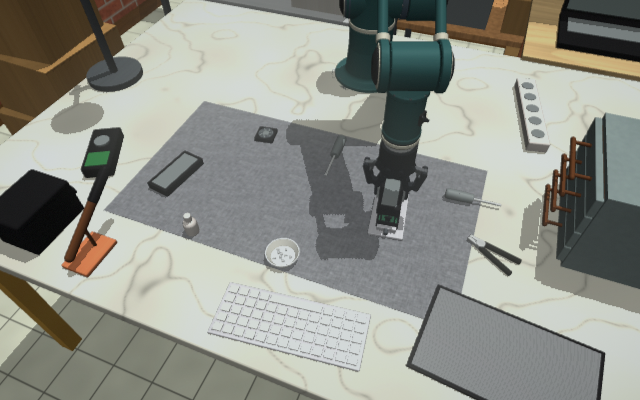

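The scene view shows the cover directly over the tray at about (390,195), near the rib tops. I'll correct the 3 mm offset and lower it slowly.

servo_tool([
  [255,[0.003,-0.002,0],0],
  [255,[0,0,0],0],
  [255,[0,0,0.002],0],
  [255,[0,0,0.002],0],
  [255,[0,0,0.002],0],
  [255,[0,0,0.001],0],
  [255,[0,0,0.001],0],
  [255,[0,0,0],0],
])

```text
time: 8.6
tool_pos: [0.5414, 0.2239, 0.0709]
tcp_rot: [3.125, 0.221, -0.038]
wrist_force: [-0.4, 0.8, -0.0]
width: 0.573
```

```bash
python3 d.py .540 .2229 .066 8.15
```

```text
t 8.6 pos [0.5414 0.2239 0.0709] F [-0.4  0.8 -0. ] M [ 0.05 -0.02 -0.02] w 0.573 q [ 0.35  0.29  1.94 -0.    0.94  1.78]
yaw 8.07 tilt 1.47 tool delta [-0.0014  0.0008  0.005 ] turn -0.0014
```

servo_tool([
  [255,[-0.001,0,0.001],0],
  [255,[0,0,0.001],0],
  [255,[0,0,0.001],0],
  [255,[0,0,0.001],0],
  [255,[0,0,0.001],0],
  [255,[0,0,0],0],
  [255,[0,0,0],0],
  [255,[0,0,0],0],
])

```text
time: 9.27
tool_pos: [0.5417, 0.2241, 0.0669]
tcp_rot: [3.126, 0.221, -0.033]
wrist_force: [0.5, 0.8, 0.4]
width: 0.572
```

```bash
python3 d.py .540 .2229 .066 8.15
```

```text
t 9.27 pos [0.5417 0.2241 0.0669] F [0.5 0.8 0.4] M [-0.03 -0.11  0.05] w 0.572 q [ 0.35  0.3   1.94 -0.    0.92  1.78]
yaw 8.08 tilt 1.27 tool delta [-0.0018  0.001   0.001 ] turn -0.0012
```

It has barely touched, so I release it onto the clips.

servo_tool([
  [255,[0,0,0.001],0],
  [120,[0,0,0],0],
  [60,[0,0,0],0],
  [0,[0,0,0],0],
  [0,[0,0,0],0],
  [0,[0,0,0],0],
  [0,[0,0,-0.005],0],
  [0,[0,0,-0.01],0],
])

```text
time: 9.93
tool_pos: [0.5393, 0.2234, 0.0787]
tcp_rot: [3.124, 0.22, -0.043]
wrist_force: [-0.6, -1.1, 0.3]
width: 0.998
```

servo_tool([
  [0,[0,0,-0.015],0],
  [0,[0,0,-0.015],0],
  [0,[0,0,-0.012],0],
  [0,[0,0,-0.008],0],
  [0,[0,0,0],0],
  [0,[0,0,0],0],
  [0,[0,0,0],0],
  [0,[0,0,0],0],
])

```text
time: 10.6
tool_pos: [0.5423, 0.2245, 0.1365]
tcp_rot: [3.126, 0.22, -0.035]
wrist_force: [-0.0, -0.5, 0.2]
width: 1.004
```

```bash
python3 d.py .539 .2228 .12 8.1; python3 - <<'E'
from m import *
for n in('wrist','top','scene'):
    c=bot.read_camera(n);save(n+'5',c['pixels']);np.savez(n+'5.npz',**c)
    W=pts(c);zz=W[...,2];k=(zz>.055)&(zz<.075)&(abs(W[...,0]-.54)<.08)&(abs(W[...,1]-.22)<.04)
    P=W[k];A=np.c_[P[:,:2]-[.539,.2228],np.ones(len(P))]
    print(n,k.sum(),rect(W,k),np.linalg.lstsq(A,P[:,2],rcond=None)[0] if len(P)>50 else '')
E
```

```text
t 10.6 pos [0.5423 0.2245 0.1365] F [-0.  -0.5  0.2] M [-0.02  0.02 -0.01] w 1.004 q [ 0.35  0.22  1.9  -0.    1.05  1.78]
yaw 8.06 tilt 1.35 tool delta [-0.0031  0.0012  0.0166] turn -0.0006
wrist 10940 (((539.8876953125, 223.04571533203125), (104.77803039550781, 50.07643127441406), 8.237166404724121), 10940) [-0.01630953  0.0015244   0.06475586]
top 205 (((540.3468017578125, 228.3929443359375), (33.518531799316406, 110.7668685913086), 83.1262435913086), 205) [-0.00467072 -0.01642914  0.064771  ]
scene 831 (((539.5509643554688, 223.38792419433594), (107.67469024658203, 49.966190338134766), 8.07486343383789), 831) [-0.02736323  0.00724123  0.06439169]
```

View pics/wrist5.png

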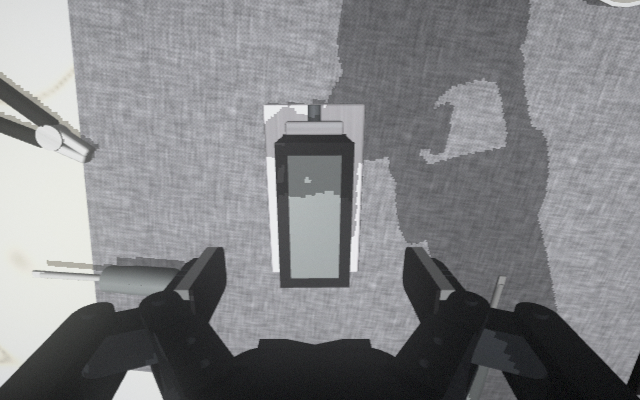

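The wrist view shows the cover square on the tray at about (313,215). It is at (0.5397, 0.2231), yaw 8.2°, with its top at 64.7 mm, 8.7 mm above home as expected. I'll shut the fingers and bring them over its middle.

servo_tool([
  [255,[-0.0025,0.001,0.003],0],
  [255,[0,0,0.006],0],
  [255,[0,0,0.008],0],
  [255,[0,0,0.006],0],
  [255,[0,0,0.003],0],
  [255,[0,0,0],0],
  [255,[0,0,0],0],
  [255,[0,0,0],0],
])

```text
time: 11.42
tool_pos: [0.5362, 0.2217, 0.1033]
tcp_rot: [3.124, 0.22, -0.047]
wrist_force: [-1.0, -0.9, -0.2]
width: 0.005
```

```bash
python3 d.py .5395 .2231 .092 8.1
```

```text
t 11.42 pos [0.5362 0.2217 0.1033] F [-1.  -0.9 -0.2] M [ 0.01 -0.02 -0.04] w 0.005 q [ 0.35  0.25  1.93 -0.    1.    1.78]
yaw 8.06 tilt 1.81 tool delta [ 0.0038 -0.001   0.0112] turn -0.0007
```

servo_tool([
  [255,[0.004,-0.001,0],0],
  [255,[0,0,0.001],0],
  [255,[0,0,0.002],0],
  [255,[0,0,0.003],0],
  [255,[0,0,0.002],0],
  [255,[0,0,0.001],0],
  [255,[0,0,0.001],0],
  [255,[0,0,0],0],
])

```text
time: 12.08
tool_pos: [0.5414, 0.2238, 0.0936]
tcp_rot: [3.125, 0.22, -0.043]
wrist_force: [-0.4, 0.2, 0.4]
width: -0.004
```

```bash
python3 d.py .540 .2231 .090 8.1
```

```text
t 12.08 pos [0.5414 0.2238 0.0936] F [-0.4  0.2  0.4] M [ 0.03  0.02 -0.02] w -0.004 q [ 0.35  0.27  1.92 -0.    0.98  1.78]
yaw 8.05 tilt 1.64 tool delta [-0.0014  0.0005  0.0036] turn -0.0008
```

servo_tool([
  [255,[-0.001,0,0.001],0],
  [255,[0,0,0.001],0],
  [255,[0,0,0.001],0],
  [255,[0,0,0.001],0],
  [255,[0,0,0.001],0],
  [255,[0,0,0.001],0],
  [255,[0,0,0.001],0],
  [255,[0,0,0.001],0],
])

```text
time: 12.75
tool_pos: [0.5413, 0.224, 0.0873]
tcp_rot: [3.125, 0.22, -0.038]
wrist_force: [0.7, -0.7, 0.0]
width: -0.001
```

```bash
python3 d.py .540 .2231 .090 8.1
```

```text
t 12.75 pos [0.5413 0.224  0.0873] F [ 0.7 -0.7  0. ] M [ 0.04  0.08 -0.01] w -0.001 q [ 0.35  0.27  1.93 -0.    0.97  1.78]
yaw 8.06 tilt 1.47 tool delta [-0.0015  0.0007 -0.0027] turn -0.0006
```

servo_tool([
  [255,[-0.001,0,0.001],0],
  [255,[0,0,0.001],0],
  [255,[0,0,0.001],0],
  [255,[0,0,0.001],0],
  [255,[0,0,0],0],
  [255,[0,0,0],0],
  [255,[0,0,0],0],
  [255,[0,0,0],0],
])

```text
time: 13.42
tool_pos: [0.5403, 0.224, 0.0859]
tcp_rot: [3.125, 0.22, -0.038]
wrist_force: [-1.0, -0.1, 3.7]
width: -0.001
```

```bash
python3 d.py .540 .2231 .090 8.1;cat > look.py <<'E'
import sys
from m import *
i=sys.argv[1]
for n in('wrist','scene'):
    c=bot.read_camera(n);save(n+i,c['pixels'])
    W=pts(c);zz=W[...,2];d=W[...,:2]-[.5397,.2231];a=np.radians(8.15);x=d@[np.cos(a),np.sin(a)];y=d@[-np.sin(a),np.cos(a)]
    for lo,hi in((-.05,-.03),(-.03,-.014),(.014,.03),(.03,.05)):
        k=(x>lo)&(x<hi)&(abs(y)<.02)&(zz<.075)&(zz>.03)
        print(n,lo,k.sum(),np.nanmedian(zz[k])*1000 if k.sum() else '')
    k=(zz>.045)&(zz<.075)&(abs(x)<.07)&(abs(y)<.035);print(rect(W,k))
E
python3 look.py 6
```

```text
t 13.42 pos [0.5403 0.224  0.0859] F [-1.  -0.1  3.7] M [-0.04  0.06  0.04] w -0.001 q [ 0.35  0.27  1.93 -0.    0.96  1.78]
yaw 8.06 tilt 1.46 tool delta [-0.0005  0.0008 -0.0041] turn -0.0006
wrist -0.05 160 64.7995748121639
wrist -0.03 1 61.62281359388352
wrist 0.014 2395 59.15380920218109
wrist 0.03 3275 57.52283936704693
(((541.1686401367188, 223.6663055419922), (104.0650405883789, 50.19203567504883), 8.464075088500977), 11247)
scene -0.05 3 65.64270247900227
scene -0.03 24 62.3046028888215
scene 0.014 104 58.91343409612945
scene 0.03 168 56.89274341476843
(((541.4242553710938, 223.956787109375), (104.21426391601562, 49.93613052368164), 7.939719200134277), 610)
```

View pics/wrist6.png

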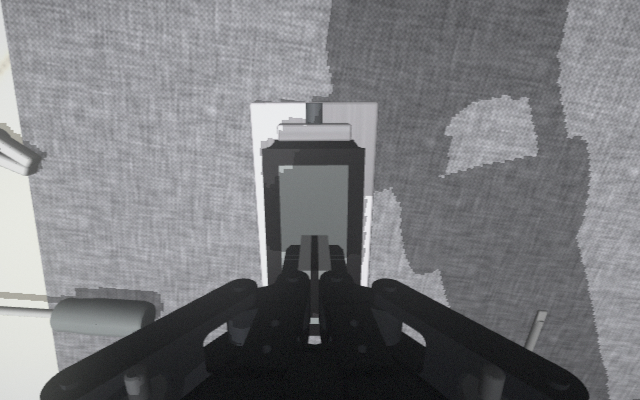

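The wrist view shows the +x end down: its top is at about 57 mm there and about 65 mm at the -x end. So one end snapped early and quietly. I'll push on, slightly toward -x.

servo_tool([
  [255,[0,0,-0.003],0],
  [255,[-0.003,0,0],0],
  [255,[-0.002,0,0.001],0],
  [255,[0,0,0.002],0],
  [255,[0,0,0.002],0],
  [255,[0,0,0.002],0],
  [255,[0,0,0.002],0],
  [255,[0,0,0.002],0],
])

```text
time: 14.18
tool_pos: [0.5331, 0.2229, 0.081]
tcp_rot: [3.125, 0.22, -0.045]
wrist_force: [-6.5, -2.4, 19.1]
width: -0.002
```

```bash
python3 d.py .536 .2225 .090 8.1
```

```text
t 14.18 pos [0.5331 0.2229 0.081 ] F [-6.5 -2.4 19.1] M [-0.48  1.19 -0.01] w -0.002 q [ 0.35  0.27  1.95 -0.    0.95  1.78]
yaw 8.07 tilt 1.71 tool delta [ 0.0026  0.0009 -0.009 ] turn -0.0006
```

```bash
python3 look.py 7;python3 d.py .536 .2225 .090 8.1
```

```text
wrist -0.05 10 56.31029950532607
wrist -0.03 117 56.163006002819515
wrist 0.014 2494 56.5611814452454
wrist 0.03 3526 56.41663523789481
(((538.3775634765625, 223.2813262939453), (104.32981872558594, 50.20320129394531), 8.33803653717041), 12629)
scene -0.05 14 55.75443873012658
scene -0.03 26 55.91909251072187
scene 0.014 97 56.30466632568124
scene 0.03 219 55.026465260529136
(((544.8062133789062, 224.50796508789062), (93.17890930175781, 49.639488220214844), 8.226458549499512), 634)
t 14.28 pos [0.5331 0.2229 0.081 ] F [-5.2 -2.6 15.7] M [-0.39  0.98  0.01] w -0.003 q [ 0.35  0.27  1.95 -0.    0.95  1.78]
yaw 8.07 tilt 1.7 tool delta [ 0.0026  0.0009 -0.009 ] turn -0.0006
```

View pics/scene7.png

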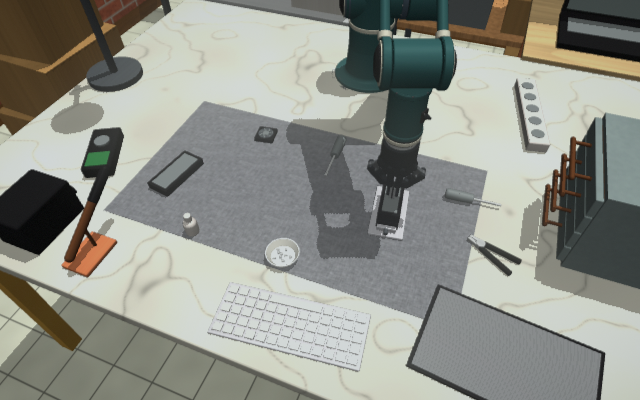

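Both ends are down: the top is 56.2 mm at the -x end and 56.4 mm at the +x end, with centre (0.538, 0.223). The scene view shows the cover flush at about (390,208). I'll settle to a steady push of about 10 N and watch that it holds.

servo_tool([
  [255,[0.001,0,0.002],0],
  [255,[0.001,0,0.002],0],
  [255,[0,0,0.002],0],
  [255,[0,0,0.002],0],
  [255,[0,0,0.002],0],
  [255,[0,0,0.002],0],
  [255,[0,0,0.002],0],
  [255,[0,0,0.002],0],
])

```text
time: 14.95
tool_pos: [0.5332, 0.2229, 0.0811]
tcp_rot: [3.123, 0.221, -0.053]
wrist_force: [-5.9, -2.0, 15.4]
width: -0.003
```

```bash
python3 look.py 8; for i in 1 2 3 ; do python3 d.py .536 .2225 .090 8.1; python3 -c "
from h import *
for i in range(6): bot.read_camera('top')"; done; python3 d.py .536 .2225 .090 8.1
```

```text
wrist -0.05 7 56.54832972289721
wrist -0.03 118 56.19707017293707
wrist 0.014 2508 56.57659559056394
wrist 0.03 3522 56.4055149968247
(((538.1961059570312, 223.24403381347656), (104.71577453613281, 50.20366668701172), 8.375779151916504), 12649)
scene -0.05 12 56.4854300140685
scene -0.03 26 55.93606466148644
scene 0.014 98 56.578765001626635
scene 0.03 225 54.4663590709974
(((545.966064453125, 224.67874145507812), (91.87422943115234, 49.633827209472656), 8.323108673095703), 633)
t 15.05 pos [0.5332 0.223  0.0811] F [-5.5 -0.9 14.5] M [-0.37  0.89  0.03] w -0.001 q [ 0.35  0.27  1.94 -0.    0.96  1.78]
yaw 8.09 tilt 2.01 tool delta [ 0.0024  0.0009 -0.009 ] turn -0.0001
t 15.35 pos [0.5332 0.223  0.0811] F [-5.3 -1.7 14.5] M [-0.36  0.98  0.02] w -0.003 q [ 0.35  0.27  1.94 -0.    0.96  1.78]
yaw 8.09 tilt 2.01 tool delta [ 0.0024  0.0009 -0.009 ] turn -0.0002
t 15.65 pos [0.5332 0.223  0.0811] F [-5.  -2.5 14.1] M [-0.36  0.98 -0.03] w -0.001 q [ 0.35  0.27  1.94 -0.    0.96  1.78]
yaw 8.09 tilt 2.01 tool delta [ 0.0024  0.0009 -0.009 ] turn -0.0002
t 15.95 pos [0.5331 0.223  0.081 ] F [-6.1 -2.1 15.3] M [-0.39  0.97 -0.02] w -0.001 q [ 0.35  0.27  1.94 -0.    0.96  1.78]
yaw 8.09 tilt 2.02 tool delta [ 0.0025  0.0009 -0.0091] turn -0.0002
```

```bash
python3 -c "
from h import *
print(bot.finish_job())"
```

```text
the job is handed in; nothing more can be done
None
```

I fetched the 104 × 50 mm cover and set it on the lower half. I let go with it standing about 8.7 mm high on the clips. Then I pressed it home with the shut fingertips near the middle of its top and handed the job in, still pushing, at about 16 s.

- **Seating:** The last checks put the cover's top at about 56.2–56.6 mm in the wrist view, where 56 mm is home. It is level within about 0.01 rad. Its centre is about 1 mm from the case centre, and its yaw is within about 0.3° of the case.
- **Snapping:** I saw no force peaks. The +x end had already snapped by the time I looked, and the -x end followed on the next push. I infer that both clips sprang back from the flat, full-depth height; I did not see it directly.
- **Push:** It held steady at 14–15 N for the last second, a little above the 6–12 N quoted for pressing in the middle. The fingertips were about 6–7 mm off the middle toward -x, which left a side force of about 5–6 N.
- **Disagreements:** The scene view read about 54.5 mm near the +x end, but few pixels fell there and the arm hid part of the cover. I trusted the wrist view. The tool itself had drifted to about 2° of tilt.
- **Everything else:** The other objects looked unmoved in the scene picture taken during the press. I did not re-measure them.

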